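# Open the double-latched spice chest

### The job

Open the spice chest for the cook: turn its black catch a quarter turn clockwise (seen from above) so that it no longer blocks the bolt, then draw the red-knobbed bolt fully back off the lid, and only then raise the lid by its brass pull, smoothly and without flinging it, until it stands upright by itself. Let go, and leave the cobek, ulekan, bowl and jar where they are.

Things in the scene. Friction and masses are not known exactly. Their poses are not given: they have to be found in the camera images.
- chest: Wooden spice chest fixed to the bench, 222 mm along its x, 244 mm along its y, top face 100 mm above the bench. Its origin is at bench height under the middle of the seam between the fixed front deck (x from -104 to -1 mm) and the lid (x from +1 to +118 mm); deck and lid tops are flush at z = 100 mm. z is up. The latches and the pull all lie on its x axis (y = 0). It stands roughly sideways, its +x pointing about to the robot's left.
- catch (a joint): Angle of the black turn catch (rad) about an upright axis on the deck at chest x = -77 mm, y = 0. 0 (start, up to 0.12): its flat arm, 28 mm wide, 8 mm high and 45 mm long from the axis, points along chest +x at the bolt's knob and stops the bolt from being drawn. It grows as the catch is turned clockwise seen from above; stop at 1.6 (arm pointing along chest -y), where the bolt is free. Stays where left; needs about 0.05 N m.
- catch_grip (a point): Point on the catch's axis, 28 mm above the deck, in the middle of its upright grip fin: 36 mm along the arm, 12 mm thick across it, from 7.5 to 41.5 mm above the deck. The bolt's knob stands 57 mm away along chest +x.
- bolt (a joint): Travel of the steel bolt (m), 0 to 0.028, growing as it is drawn along chest -x, towards the catch. At 0 (start, up to 0.002) its nose reaches 16 mm over the lid and holds it shut; past 0.017 it is clear of the lid. Stays where left; about 2 N to slide. While the catch points at it, it moves only about 4 mm.
- bolt_knob (a point): On the axis of the bolt's upright round red knob, 16 mm in diameter, 30 mm above the deck; the knob is red from 15.5 to 45.5 mm above the deck, steel below. With the bolt shut it stands at chest x = -20 mm, y = 0.
- lid (a joint): Opening angle of the lid (rad): 0 shut, 1.57 upright, stop at 1.75. The hinge is stiff: the lid stays at any angle where it is left; lifting by the pull takes about 6 N.
- lid_pull (a point): Centre of the lid's brass T-shaped pull: a round bar 20 mm in diameter and 32 mm long parallel to chest y, on a 10 mm thick stem, its centre 36 mm above the lid's top face. Lid shut: chest x = 40 mm, y = 0, z = 136 mm. It moves on an arc about point lid_hinge, up and towards chest +x.
- lid_hinge (a point): Middle of the lid's hinge line, which runs parallel to chest y, at chest x = 118 mm, z = 90 mm.
- cobek: Bystander: shallow clay mortar bowl, 170 mm across, 42 mm high; origin at the centre of its underside.
- ulekan: Bystander: grey stone pestle with a bent handle, about 155 mm long, 38 mm thick, lying on the bench; origin near its middle at bench height.
- bowl: Bystander: stainless steel bowl, 140 mm across, 55 mm high; origin at the centre of its underside.
- jar: Bystander: small glass jar with metal cap, 68 mm across, 85 mm high; origin at the centre of its underside.

How it is judged (in metres and radians):
On the way, in this order (a step that is already met when the one before it is completed fails the run):
1. the catch is turned about a quarter turn (more than 1.2 rad) while the bolt is still shut (value of joint catch above 1.2 rad and value of joint bolt below 0.01 m), for 0.2 s.
2. the bolt is drawn back more than 22 of its 28 mm, the lid still shut (value of joint bolt above 0.022 m and value of joint lid below 0.1 rad), for 0.2 s.
3. the lid is raised to about upright (more than 1.3 rad) (value of joint lid above 1.3 rad), for 0.2 s.
At the end, for the whole second after the job is handed in: The catch is turned aside (more than 1.2 rad), the bolt drawn back (more than 22 mm), and the lid stands open and still at more than 1.3 rad (anything from 75 degrees to its stop) (value of joint catch above 1.2 rad and value of joint bolt above 0.022 m and value of joint lid above 1.3 rad and velocity of joint lid between -0.05 and 0.05 rad/s); the robot touches nothing.
It fails at once if the lid is flung (faster than 4 rad/s either way) (velocity of joint lid above 4 rad/s or velocity of joint lid below -4 rad/s).
It fails at once if a bystander is moved more than 30 mm (distance of any of cobek, ulekan, bowl, jar from where it was at the start of the episode above 0.03 m).
It fails at once if the glass jar is tipped over (angle between jar's own z axis and vertical above 0.5 rad).
It also fails if it takes over 56 s, if anything falls off the work surface, if the arm or the gripper's body presses on something with over 40 N, if the wrist force passes 120 N, or if a joint passes its speed limit or range.

### The arm

A 6-joint arm with a two-finger parallel gripper is mounted at the origin on the work surface. World frame = base frame: x ahead of the robot, y to its left, z up, the work surface at z = 0. Lengths are in mm, angles in rad, forces in N, time in s.
With the tool pointing down it reaches from about 350 to 975 mm from the base axis. Payload 7.1 kg.
Tool frame: the origin (TCP) lies on the front face of the gripper's body, between the roots of the fingers; the fingertips stand 80 mm ahead of it and the grasp point (between the pads) lies 61 mm ahead of it (env.tips_ahead is the distance from the TCP to the fingertips, in mm); z points along the fingers, y is the direction in which the jaws open and shut (so a half turn about z gives the same grasp; the last joint's range is limited). The gripper opens to 88 mm and grips with 3 to 60 N. Pads are 20 mm wide; open, the fingers measure 115 mm over their backs; the gripper's body (75 mm by 178 mm) begins 61 mm behind the grasp point.
Start: joints at [-1.305, 0.423, 1.63, -0, 1.089, -0.019], TCP at [175.622, -599.802, 302.675] pointing down, gripper open.
Joint ranges: [-3, 3], [-0.9, 2.11], [0.09, 2.58], [-1.31, 4.45], [0.11, 2.69], [-2.54, 2.54]. Speed limits (rad/s): [2.39, 2.39, 3.01, 3.14, 3.14, 3.14].

### API

Orientations are given as a unit quaternion [x, y, z, w].
In Python, from station import env, set_gripper, viewer, workorder gives the robot as it stands. Calls block until the motion is done:
- env.reach(position, orientation): joint-space move of the TCP to a pose.
- env.move_l(position, rot=None, rate=150, f_stop=None): straight line of the TCP; rot=None keeps the orientation; rate is the mean speed in mm/s. With f_stop (N) it stops when the force on the tool has changed by that much, and returns True; else False.
- env.move_joints(angles): joint-space move.
- set_gripper(opening): finger opening in mm; the grip force is fixed at half the most; returns when the fingers have stopped.
- env.hold(seconds).
- env.ik(position, orientation): joint angles nearest the present ones, or None.
- env.read_state(): the state.
- viewer.camera(name): name is "side" or "top"; returns the picture (480x640x3 uint8, blue, green, red); there is no depth.
- viewer.camera_params(name): a dict with "fx", "fy", "cx", "cy" (pixels), "pose" (4x4, takes a point from camera to world coordinates). Camera axes: x right, y up, looking along -z (the intrinsics and any distortion apply to the point x, -y, -z); pixel columns grow to the right and rows downward; lengths in mm; the calibration is good to about 2 mm. A picture is of the moment at which its call begins. camera_params takes no time and is no camera call.
A pose or a line that the arm cannot do raises env.IKError and nothing moves.
- workorder.sign_off(): hands the job in, once; it reports no verdict.
The state is a dict: "time_s": time; "qpos": joint angles; "dq": joint speeds; "tau": joint torques, N m; "tool_pos": TCP position; "orientation": TCP orientation; "force": force on the tool from outside, world axes, zero at the start; "wrist_torque": the same for the moment, N m; "width": finger opening in mm.
Only numpy, scipy, OpenCV 4.12 (cv2) and the standard library are available. Lean on these libraries where they do the work, as an engineer would, in place of code of your own. Each camera call takes 0.05 s, during which the arm holds its last target.

## Working session

There is one attempt and no reset: what is moved stays moved. The work goes in short steps, each a Python script; the robot and the scene stay as the last script left them, time stands still between calls to the robot, and variables do not carry over. Pictures are saved under pics/ and viewed, and the job is handed in when it is done.

```bash
mkdir -p pics; ls
python3 - <<'E'
from station import env, viewer
import cv2
for n in("side","top"):
    cv2.imwrite(f"pics/{n}0.png",viewer.camera(n)); print(n,{k:(v if not hasattr(v,'round') else v) for k,v in viewer.camera_params(n).items()})
print(env.read_state())
E
```

```text
pics
side {'fx': 444.2666328316812, 'fy': 444.2666328316812, 'cx': 314.28174532928404, 'cy': 235.1632257986739, 'pose': array([[-9.90027980e-01,  1.14123126e-01, -8.25863792e-02,
         4.29958340e+02],
       [-1.39655284e-01, -7.18276587e-01,  6.81597496e-01,
         6.76534995e+02],
       [ 1.84661741e-02,  6.86334216e-01,  7.27051816e-01,
         8.62853397e+02],
       [ 0.00000000e+00,  0.00000000e+00,  0.00000000e+00,
         1.00000000e+00]])}
top {'fx': 526.953452815594, 'fy': 526.953452815594, 'cx': 322.62467550815813, 'cy': 245.13889260997917, 'pose': array([[ 2.16520880e-02,  9.96934842e-01, -7.51804979e-02,
         4.35546399e+02],
       [-9.99748868e-01,  2.20250423e-02,  4.13513692e-03,
        -3.48386996e+01],
       [ 5.77831572e-03,  7.50720833e-02,  9.97161368e-01,
         1.21204198e+03],
       [ 0.00000000e+00,  0.00000000e+00,  0.00000000e+00,
         1.00000000e+00]])}
{'time_s': 0.1, 'qpos': array([-1.30503602e+00,  4.23801949e-01,  1.63059471e+00, -1.41247786e-05,
        1.08862009e+00, -1.90060178e-02]), 'dq': array([ 0.00020995, -0.00156102, -0.00271101, -0.00216865, -0.00046723,
        0.00173132]), 'tau': array([ 6.09368672e-04, -5.45613742e+01, -2.74325037e+01,  6.45380630e-02,
        1.87882315e-02, -4.12063412e-05]), 'tool_pos': array([ 175.49886875, -599.44694142,  301.96333971]), 'orientation': array([ 9.89879914e-01,  1.41905773e-01, -9.38350546e-05, -7.05865735e-04]), 'force': array([-0.46348487, -0.13941389,  0.21963495]), 'wrist_torque': array([-0.04150618, -0.01961113,  0.06794672]), 'width': 87.83888574883687}
```

View pics/top0.png

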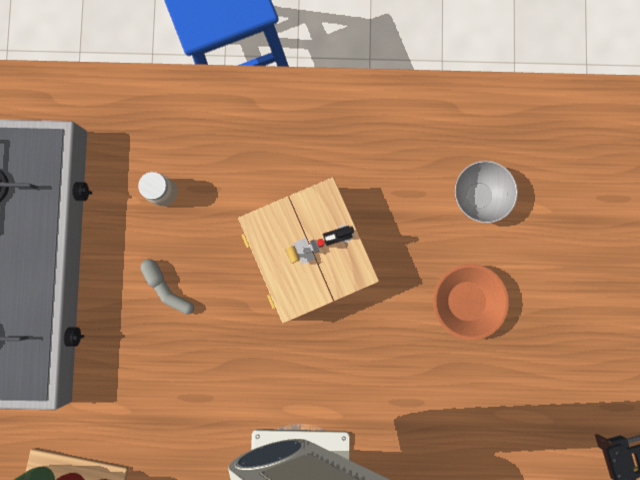

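View pics/side0.png

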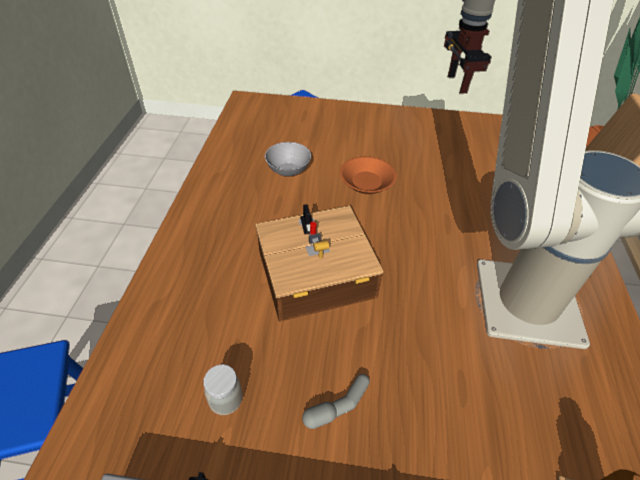

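Run:
```python
import cv2
a=cv2.imread("pics/top0.png")[165:335,225:395]; cv2.imwrite("pics/top0z.png",cv2.resize(a,(595,595),interpolation=cv2.INTER_CUBIC))
a=cv2.imread("pics/side0.png")[190:330,245:395]; cv2.imwrite("pics/side0z.png",cv2.resize(a,(600,560),interpolation=cv2.INTER_CUBIC))
```

```text
(no output)
```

View pics/top0z.png

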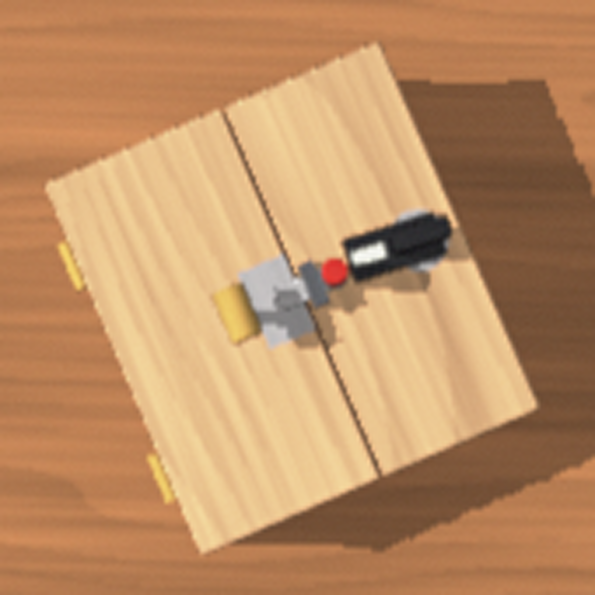

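View pics/side0z.png

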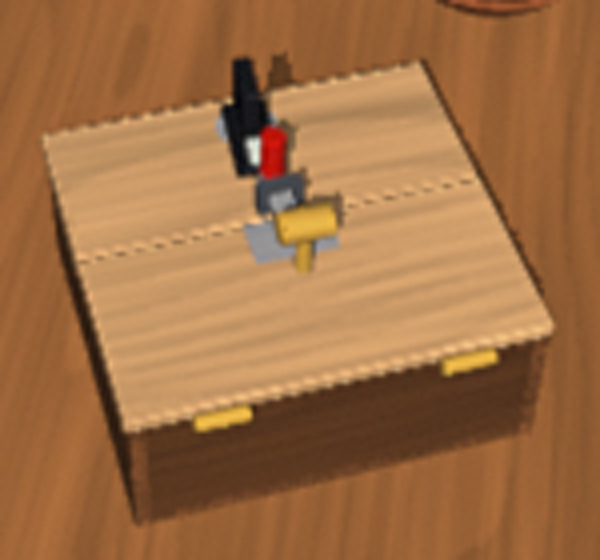

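```bash
cat > h.py <<'E'
import numpy as np
from scipy.optimize import least_squares
from station import viewer
P={n:viewer.camera_params(n) for n in("side","top")}
def proj(n,p):
    c=P[n];T=c['pose'];q=T[:3,:3].T@(np.asarray(p,float)-T[:3,3])
    return np.array([c['fx']*q[0]/-q[2]+c['cx'],c['fy']*-q[1]/-q[2]+c['cy']])
def w(s,p):
    c,d=np.cos(s[2]),np.sin(s[2]); return np.array([s[0]+c*p[0]-d*p[1],s[1]+d*p[0]+c*p[1],p[2]])
E
cat > fit.py <<'E'
from h import *
pts=[(-104,-122,100),(-104,122,100),(118,-122,100),(118,122,100),(0,-122,100),(0,122,100),(40,0,146),(-20,0,145.5)]
top=[(378,43),(537,408),(47,185),(202,552),(225,110),(380,474),None,(335,271)]
side=[(44,135),(422,62),(128,430),(552,330),(80,260),(478,180),None,(273,133)]
ob=[]
for p,t,s in zip(pts,top,side):
    if t: ob.append(("top",p,(np.array(t)+.5)/3.5-.5+[225,165]))
    if s: ob.append(("side",p,(np.array(s)+.5)/4-.5+[245,190]))
def r(s,obs): return np.concatenate([proj(n,w(s,p))-u for n,p,u in obs])
for sel in("top","side",""):
    o=[x for x in ob if sel in x[0]]
    f=least_squares(r,[450,100,1.9],args=(o,),loss='soft_l1')
    print(sel,f.x); print(np.round(f.fun.reshape(-1,2),1).tolist())
s=f.x
for p in[(40,0,136),(-20,0,130),(-77,0,128)]:
    print(p,w(s,p),[ (proj(n,w(s,p))-o)*z for n,o,z in(("top",[225,165],3.5),("side",[245,190],4))])
E
python3 fit.py
```

```text
top [513.42174496 -15.01039653   1.99873562]
[[0.6, -0.7], [1.1, 0.1], [-0.8, -0.6], [-0.2, 1.0], [-0.5, -0.9], [0.7, 0.9], [-0.7, 0.2]]
side [509.56985138 -10.39650613   1.9974406 ]
[[-0.7, 0.1], [0.0, 0.2], [-1.0, -0.9], [1.4, -0.5], [-0.8, 0.3], [0.7, -0.5], [0.6, 1.7]]
 [511.8425454  -13.78994585   1.99818305]
[[0.1, 0.0], [-1.4, -1.0], [0.5, 0.9], [-0.8, -0.8], [-1.4, 0.1], [-1.7, -2.3], [-0.9, 1.7], [0.4, -1.9], [-1.0, -0.1], [-1.4, -0.9], [0.0, 1.6], [-0.2, -1.7], [-1.3, 0.9], [-0.2, 0.5]]
(40, 0, 136) [495.26278528  22.61213588 136.        ] [array([234.91813085, 314.69723984]), array([301.16131507, 220.04532041])]
(-20, 0, 130) [520.13242546 -31.99098672 130.        ] [array([329.33562076, 275.11900695]), array([270.42568883, 152.47162765])]
(-77, 0, 128) [543.75858362 -83.86395319 128.        ] [array([418.03325453, 237.44760552]), array([243.58968007,  88.93654186])]
```

```bash
cat >> h.py <<'E'
from station import env,set_gripper
from scipy.spatial.transform import Rotation as Ro
S=np.array([511.8,-13.8,1.998])
def quat(psi):  # chest-frame jaw angle, tool down
    a=S[2]+psi; f=(a+np.pi/2)/2
    return np.array([np.cos(f),np.sin(f),0,0])
def grasp(p,up=61): q=w(S,p); q[2]+=up; return q
E
python3 - <<'E'
from h import *
for psi in(np.pi/2,-np.pi/2):
  for c,p in(((-77,0,128),psi),((-77,0,128),psi-.8),((-77,0,128),psi-1.55),((-20,0,130),psi),((40,0,136),psi),((164,0,168),psi)):
    q=env.ik(grasp(c),quat(p)); print(round(p,2),c,None if q is None else np.round(q,2))
E
```

```text
1.57 (-77, 0, 128) [-0.17  0.48  1.87 -0.    0.8   2.54]
0.77 (-77, 0, 128) None
0.02 (-77, 0, 128) [-0.17  0.48  1.87 -0.    0.8  -2.19]
1.57 (-20, 0, 130) None
1.57 (40, 0, 136) None
1.57 (164, 0, 168) None
-1.57 (-77, 0, 128) [-0.17  0.48  1.87 -0.    0.8  -0.6 ]
-2.37 (-77, 0, 128) [-0.17  0.48  1.87 -0.    0.8   0.2 ]
-3.12 (-77, 0, 128) [-0.17  0.48  1.87 -0.    0.8   0.95]
-1.57 (-20, 0, 130) [-0.08  0.44  1.93 -0.    0.77 -0.51]
-1.57 (40, 0, 136) [ 0.02  0.4   1.98 -0.    0.76 -0.41]
-1.57 (164, 0, 168) [ 0.27  0.3   2.03 -0.    0.81 -0.16]
```

Run:
```python
from h import *
import cv2
env.reach(grasp((-77,0,175)),quat(-np.pi/2-.05))
st=env.read_state(); print(st['time_s'],st['tool_pos'],grasp((-77,0,175)),st['force'])
a=viewer.camera("side");b=viewer.camera("top")
tip=st['tool_pos']+[0,0,-80]
print("tip px",proj("side",tip),proj("top",tip))
cv2.imwrite("pics/s1.png",cv2.resize(a[130:330,245:395],(600,800)[0:2] if 0 else (450,600),interpolation=cv2.INTER_CUBIC))
cv2.imwrite("pics/t1.png",cv2.resize(b[165:335,225:395],(595,595),interpolation=cv2.INTER_CUBIC))
```

```text
2.375 [543.72506085 -84.64619855 236.08983621] [543.70321062 -83.8798484  236.        ] [-0.34787777  0.10063508 -0.67893743]
tip px [306.01923605 203.3392722 ] [345.48229988 231.4957467 ]
```

View pics/s1.png

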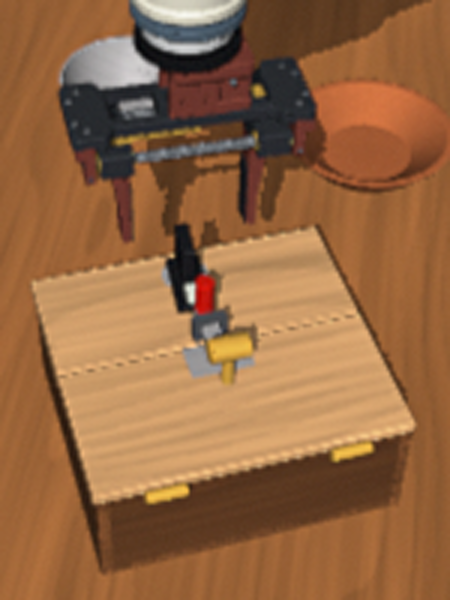

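View pics/t1.png

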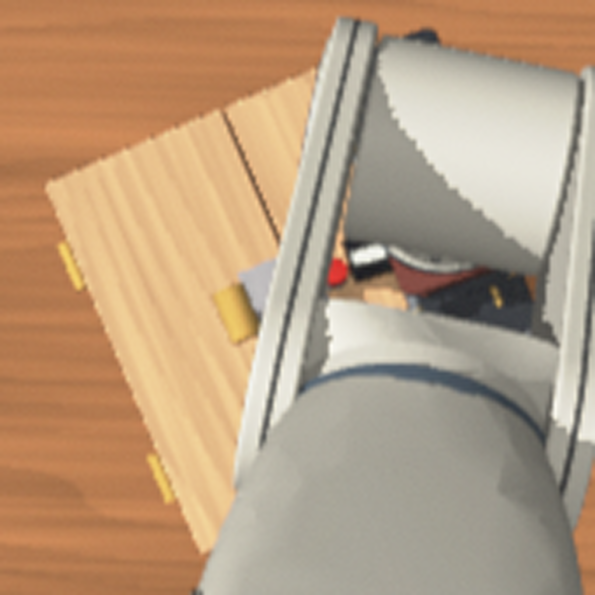

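Run:
```python
from h import *
import cv2
print(env.move_l(grasp((-77,0,133)),f_stop=8,rate=80))
print(env.read_state()['tool_pos'],env.read_state()['force'])
a=viewer.camera("side")
set_gripper(0)
st=env.read_state(); print(st['time_s'],st['width'],st['tool_pos'],st['force'],st['wrist_torque'])
b=viewer.camera("side")
cv2.imwrite("pics/s2.png",np.hstack([cv2.resize(x[150:270,265:365],(400,480),interpolation=cv2.INTER_CUBIC) for x in(a,b)]))
```

```text
False
[543.7953845  -83.8920076  193.85419563] [ 0.44861558  0.58966103 -0.52327407]
4.35 11.942219701082177 [544.00841668 -83.76740883 194.03569603] [ 1.68611941  1.20835813 -2.7829725 ] [ 0.18856941 -0.40071664  0.03618491]
```

View pics/s2.png

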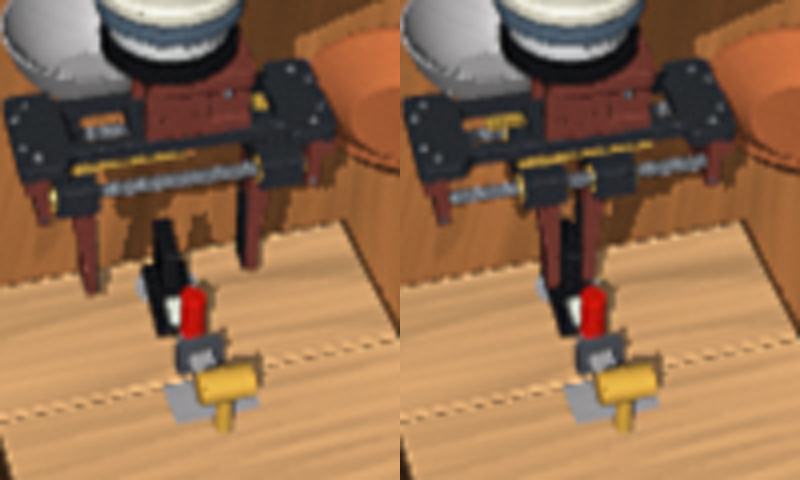

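Both fingers close on the black fin (right half, about (570,250)). The width of 11.9 mm matches the 12 mm fin, so I'll turn it.

Run:
```python
from h import *
import cv2
for a in(.4,.8,1.2,1.56):
    env.move_l(grasp((-77,0,133)),rot=quat(-np.pi/2-a),rate=60)
    st=env.read_state(); print(st['time_s'],st['width'],st['force'],st['wrist_torque'])
set_gripper(34)
env.move_l(grasp((-77,0,180)),rate=120)
env.reach(grasp((-24,0,200)),quat(-np.pi/2))
b=viewer.camera("side"); print(env.read_state()['time_s'],env.read_state()['width'])
cv2.imwrite("pics/s3.png",cv2.resize(b[150:270,265:365],(500,600),interpolation=cv2.INTER_CUBIC))
```

```text
4.9 11.506816919698846 [ 5.44714862  2.70122309 -3.8456881 ] [ 0.38982318 -0.88948336 -0.00749076]
5.45 11.894177675438511 [ 6.27433989  2.53006056 -5.48340376] [ 0.36820376 -1.00969055 -0.01536473]
6.0 12.323297117140095 [ 6.78380469  1.54108769 -5.06060469] [ 0.25698289 -1.1252929  -0.07550609]
6.5083 12.009714900011213 [ 8.01450486  0.16758825 -6.96451115] [ 0.00753995 -1.18236761 -0.04957183]
8.9833 34.1138287415295
```

View pics/s3.png

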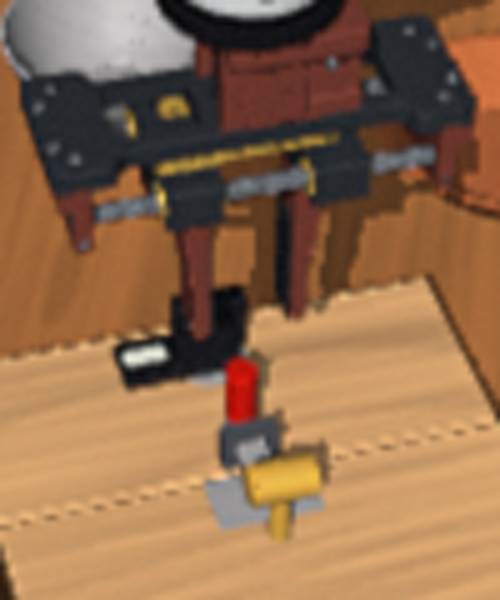

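The catch arm, with its white mark at (145,355), now lies sideways along chest -y, and the knob at (240,390) hasn't moved. Next is the bolt.

Run:
```python
from h import *
import cv2
set_gripper(50)
print(env.move_l(grasp((-23,0,140)),f_stop=8,rate=80))
set_gripper(0)
st=env.read_state(); print(st['time_s'],st['width'],st['tool_pos'],st['force'])
b=viewer.camera("side")
cv2.imwrite("pics/s4.png",cv2.resize(b[150:270,265:365],(500,600),interpolation=cv2.INTER_CUBIC))
```

```text
False
10.9917 15.240566215760333 [521.45401942 -34.70898497 201.13163465] [-0.26252767  0.1083448   1.8016372 ]
```

View pics/s4.png

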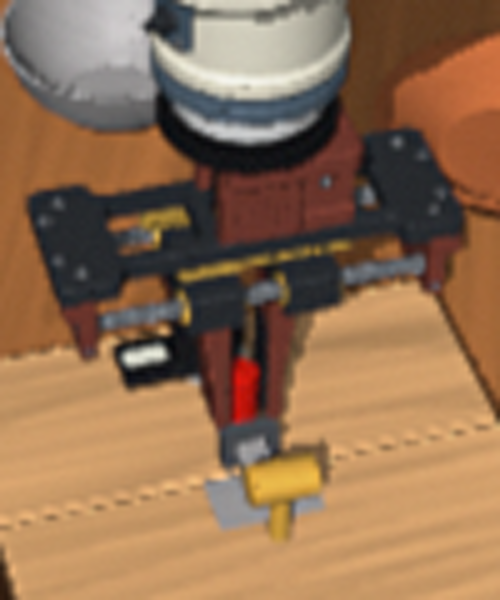

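Run:
```python
from h import *
import cv2
print(env.move_l(grasp((-50.5,0,140)),f_stop=15,rate=40))
st=env.read_state(); print(st['time_s'],st['width'],st['tool_pos'],grasp((-50.5,0,140)),st['force'])
set_gripper(40)
env.move_l(grasp((-50.5,0,200)),rate=120)
set_gripper(70)
env.reach(grasp((40,0,200)),quat(-np.pi/2))
b=viewer.camera("side"); print(env.read_state()['time_s'])
cv2.imwrite("pics/s5.png",cv2.resize(b[150:270,265:365],(500,600),interpolation=cv2.INTER_CUBIC))
c=viewer.camera("top")
cv2.imwrite("pics/t5.png",cv2.resize(c[165:335,225:395],(595,595),interpolation=cv2.INTER_CUBIC))
```

```text
True
11.7333 15.339131265464042 [532.52298691 -58.83058945 201.11215863] [532.72353424 -59.76145902 201.        ] [-1.14696999  2.77604716  5.00121757]
14.1333
```

View pics/s5.png

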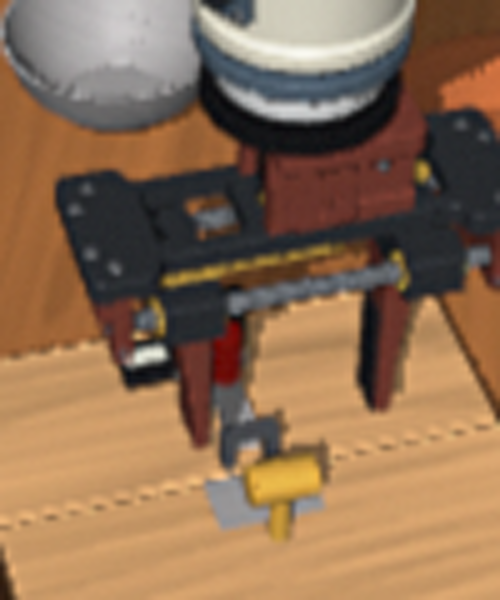

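View pics/t5.png

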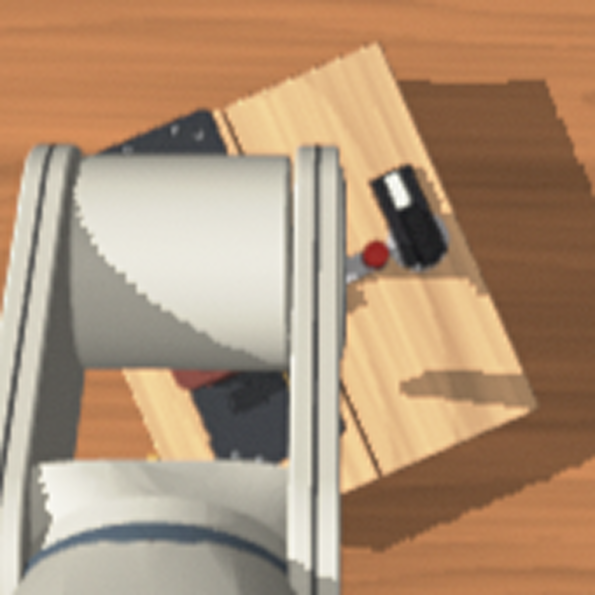

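Run:
```python
from h import *
import cv2
for d in(0,1,2): print(d,[ (round(float(np.linalg.norm(proj("top",w(S,(-20-d-e,0,145.5)))-proj("top",w(S,(-20-d,0,145.5))))*3.5),1)) for e in(22,24,26,28)])
print(env.move_l(grasp((40,0,136)),f_stop=8,rate=80))
set_gripper(0)
st=env.read_state(); print(st['time_s'],st['width'],st['tool_pos'],st['force'])
b=viewer.camera("side")
cv2.imwrite("pics/s6.png",cv2.resize(b[150:270,265:365],(500,600),interpolation=cv2.INTER_CUBIC))
```

```text
0 [37.9, 41.3, 44.8, 48.2]
1 [37.9, 41.3, 44.8, 48.2]
2 [37.9, 41.3, 44.8, 48.2]
False
15.8083 31.62571281215759 [495.20161028  22.58056369 197.08998442] [-0.52530187 -0.19107889  1.3030478 ]
```

View pics/s6.png

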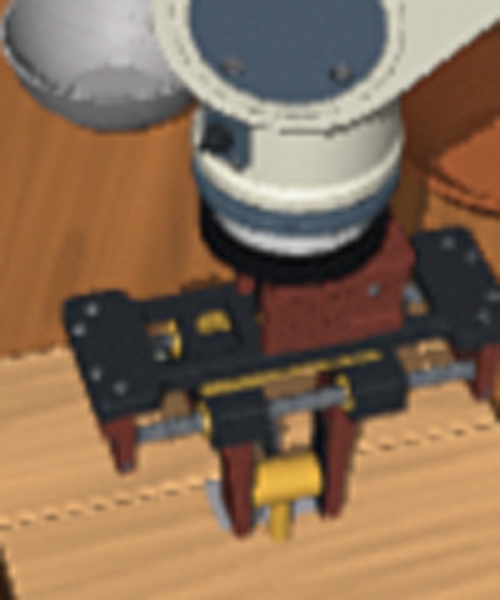

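Run:
```python
from h import *
import cv2
def arc(t): # hinge (118,90), r=(-78,46)
    c,s=np.cos(t),np.sin(t); return (118-78*c+46*s,0,90+78*s+46*c)
for t in np.arange(.1,.81,.1):
    if env.move_l(grasp(arc(t)),f_stop=25,rate=50): print("STOP")
    st=env.read_state(); f=st['force']; print(round(t,2),round(st['time_s'],1),round(st['width'],1),np.round(f,1),np.round(st['wrist_torque'],1))
    if np.linalg.norm(f)>25: break
b=viewer.camera("side")
cv2.imwrite("pics/s7.png",cv2.resize(b[110:290,245:395],(500,600),interpolation=cv2.INTER_CUBIC))
```

```text
0.1 16.2 31.6 [ 0.4  1.6 -3.4] [-0.  -0.2  0. ]
0.2 16.5 31.7 [-0.1  3.8 -4.4] [ 0.4 -0.1 -0. ]
0.3 16.9 31.5 [-0.6  3.7 -6.2] [ 0.4 -0.1  0. ]
0.4 17.2 31.7 [-1.   3.1 -5. ] [ 0.2 -0.1  0.1]
0.5 17.5 31.7 [-2.1  1.4 -4.4] [-0.2  0.1 -0. ]
0.6 17.9 31.4 [-2.7 -2.  -2.9] [-0.5  0.1 -0. ]
0.7 18.2 31.6 [-3.3 -2.5 -1.2] [-0.7  0.3  0. ]
0.8 18.5 32.1 [-3.  -4.5 -1.8] [-1.   0.3  0. ]
```

View pics/s7.png

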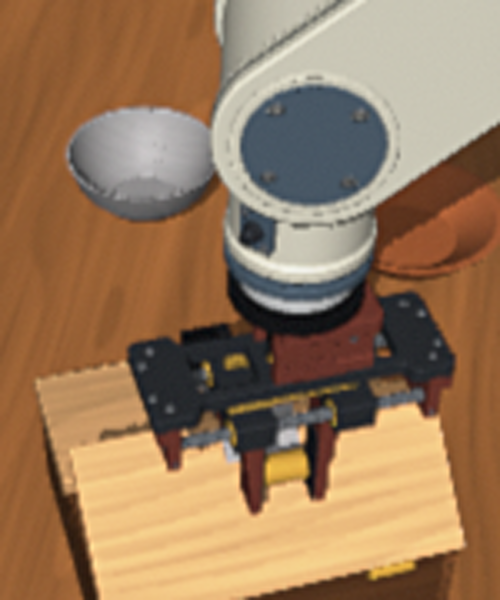

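The lid is rising with the bar still held between the fingers at about (287,465), and the forces are low. I'll carry on to upright.

Run:
```python
from h import *
import cv2
def arc(t):
    c,s=np.cos(t),np.sin(t); return (118-78*c+46*s,0,90+78*s+46*c)
for t in [.9,1.,1.1,1.2,1.3,1.4,1.5,1.55]:
    if env.move_l(grasp(arc(t)),f_stop=25,rate=50): print("STOP")
    st=env.read_state(); f=st['force']; print(round(t,2),round(st['time_s'],1),round(st['width'],1),np.round(f,1),np.round(st['wrist_torque'],1))
    if np.linalg.norm(f)>25: break
env.hold(.3)
b=viewer.camera("side")
cv2.imwrite("pics/s8.png",cv2.resize(b[110:290,245:395],(500,600),interpolation=cv2.INTER_CUBIC))
```

```text
0.9 18.9 31.7 [-3.1 -5.2  0.6] [-1.1  0.3  0. ]
1.0 19.2 31.6 [-4.6 -5.2  2.8] [-1.2  0.4  0. ]
1.1 19.6 31.7 [-4.8 -5.3  5.2] [-1.2  0.6 -0.1]
1.2 19.9 31.5 [-5.1 -4.9  7.6] [-1.1  0.7 -0.1]
1.3 20.2 31.2 [-6.5 -4.  10.7] [-1.   0.9 -0.1]
1.4 20.6 31.1 [-8.4 -2.3 12.5] [-0.6  1.1 -0.1]
1.5 20.9 31.5 [-10.1   0.6  13.9] [-0.3  1.3 -0.1]
1.55 21.2 30.9 [-9.5  0.6 15.1] [-0.2  1.3 -0.1]
```

View pics/s8.png

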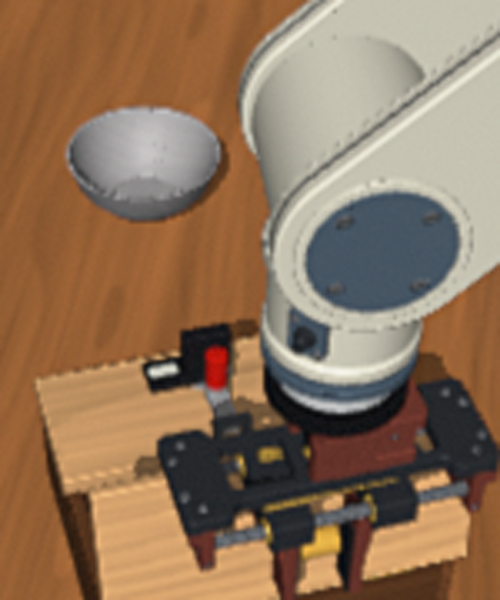

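Run:
```python
from h import *
import cv2
set_gripper(60)
p=env.read_state()['tool_pos']
print(env.move_l(p+[0,0,110],rate=80,f_stop=20))
st=env.read_state(); print(st['time_s'],st['width'],st['force'])
env.reach(np.array([300,-400,380.]),quat(-np.pi/2))
print(env.read_state()['time_s'],env.read_state()['force'])
cv2.imwrite("pics/s9.png",viewer.camera("side"));cv2.imwrite("pics/t9.png",viewer.camera("top"))
```

```text
False
23.675 59.900139102983765 [-0.03527922  0.15702132  0.31753995]
25.675 [0.08827962 0.83054329 0.32956059]
```

View pics/s9.png

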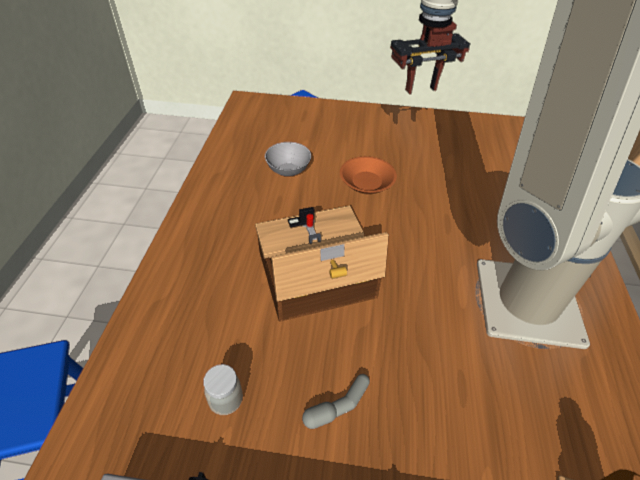

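View pics/t9.png

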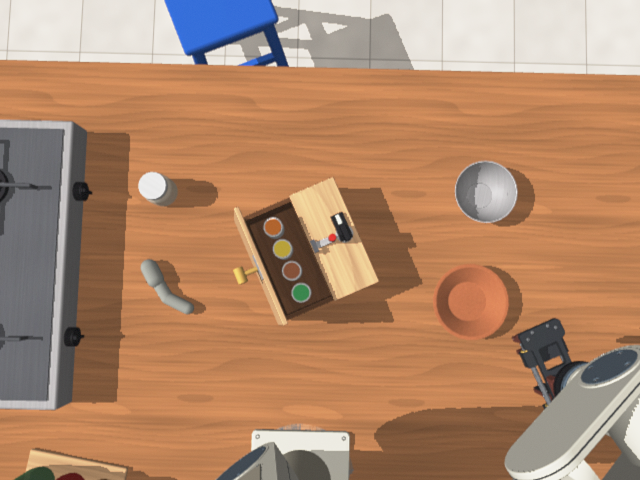

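Run:
```python
from h import *
import cv2
def arc(t):
    c,s=np.cos(t),np.sin(t); return (118-78*c+46*s,0,90+78*s+46*c)
for t in(1.2,1.3,1.4,1.5,1.6): print(t,proj("top",w(S,arc(t))).round(1),proj("side",w(S,arc(t))).round(1), )
for d in(22,24,26,28): print(d,proj("top",w(S,(-20-d,0,145.5))).round(1))
a=cv2.imread("pics/t9.png")[165:335,225:395]; cv2.imwrite("pics/t9z.png",cv2.resize(a,(595,595),interpolation=cv2.INTER_CUBIC))
for n in "side","top":
    d=cv2.absdiff(cv2.imread(f"pics/{n}0.png"),cv2.imread(f"pics/{n[0]}9.png")).max(2)
    rs={"side":[(265,140,314,178),(340,158,380,195),(202,365,243,415),(300,372,372,430)],"top":[(137,170,172,204),(140,258,196,315),(454,160,518,224),(434,264,510,340)]}[n]
    print(n,[int((d[y:v,x:u]>40).sum()) for x,y,u,v in rs])
```

```text
1.2 [247.4 272.3] [334.5 263.6]
1.3 [243.3 274.1] [335.8 267.6]
1.4 [239.5 275.9] [337.1 271.7]
1.5 [235.9 277.6] [338.3 276. ]
1.6 [232.5 279.2] [339.5 280.5]
22 [329.  238.8]
24 [330.  238.4]
26 [330.9 238. ]
28 [331.8 237.6]
side [0, 0, 0, 0]
top [0, 0, 0, 0]
```

View pics/t9z.png

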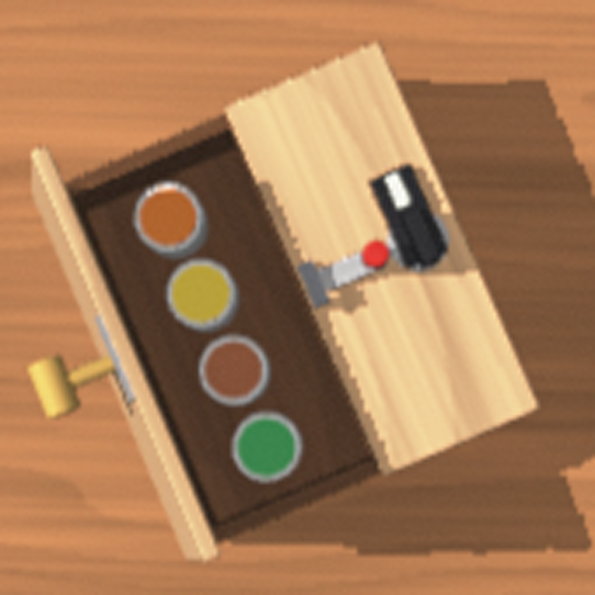

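Run:
```python
from h import *
import cv2
def pt(t,x,y,z):
    c,s=np.cos(t),np.sin(t); a,b=x-118,z-90; return (118+a*c+b*s,y,90-a*s+b*c)
for t in(1.2,1.3,1.4,1.5,1.6): print(t,[((proj("top",w(S,pt(t,1,y,100)))-[225,165])*3.5).round() for y in(-122,122)],[((proj("side",w(S,pt(t,1,y,100)))-[245,215])*4).round() for y in(-122,122)])
a=cv2.imread("pics/s9.png")[200:320,245:395]; a=cv2.imread("pics/s9.png")[215:325,245:395];cv2.imwrite("pics/s9z.png",cv2.resize(a,(600,440),interpolation=cv2.INTER_CUBIC))
```

```text
1.2 [array([ 67., 137.]), array([240., 547.])] [array([ 95., 144.]), array([554.,  50.])]
1.3 [array([ 47., 144.]), array([220., 555.])] [array([100., 157.]), array([563.,  61.])]
1.4 [array([ 27., 152.]), array([200., 564.])] [array([105., 172.]), array([572.,  75.])]
1.5 [array([  7., 160.]), array([180., 573.])] [array([110., 190.]), array([581.,  90.])]
1.6 [array([-12., 169.]), array([160., 581.])] [array([116., 209.]), array([590., 108.])]
```

View pics/s9z.png

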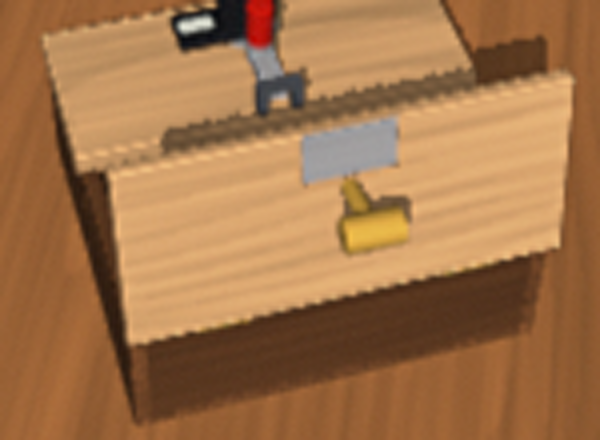

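Both cameras put the lid at about 1.40 rad (four edge corners plus the pull). That is about 0.1 rad clear of the 1.3 limit, so I'm handing in.

Run:
```python
from station import env,workorder
workorder.sign_off(); print(env.read_state()['time_s'])
```

```text
the job is handed in; nothing more can be done
the job is handed in; nothing more can be done
```

The chest is open and the job was handed in at about 26 s of the 56 s allowed. I turned the catch by its fin, drew the bolt by its knob, then raised the lid in slow steps with the pull held by its ends. After that I let go and moved the arm clear. Sign-off reports no verdict, so these are my own last checks:

- **Catch:** it was commanded to 1.56 rad, and both cameras show its arm lying along chest -y.
- **Bolt:** it was drawn about 25–26 mm, judging by how far the knob and gripper moved. The limit is 22 mm, and the draw stopped when the force rose near the end of its travel.
- **Lid:** it stands at about 1.40 rad, with both cameras agreeing to about 0.03 rad. I had aimed for 1.55, so the pull slipped a little in the fingers near the end, as the force rose to about 18 N. It is still above the 1.3 limit, so I left it there.
- **Bystanders:** pictures from before and after show no change at the cobek, ulekan, bowl or jar in either camera.
- **Robot:** the gripper is empty and the force on it reads about zero.

One disagreement: the two cameras placed the chest 4–6 mm apart. I used the combined fit, and all three grasps landed within 1 mm of the expected widths.

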